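# Load a welded tensile coupon for inspection

## Task

Get the welded test coupon ready for inspection: lay it on the stand's slideway, weld up, and slide it lengthwise under the two sprung clips until its leading head is home against the end stop and both clips have snapped down behind that head. Then swing the magnifier in as far as it goes, so that the lens stands over the weld, and leave the fillet gauge and the paint marker where they lie.

Things in the scene. Friction and masses are not known exactly. Their poses are not given: they have to be found in the camera images.
- coupon: Welded tensile test coupon: flat bright steel dog-bone bar, 190 long, 60 wide, 10 thick, 0.66 kg, flat on the bench left of the stand. Two heads (40 long, 60 wide, both ends alike) joined by a waist 110 long, 36 wide (12 mm shoulder radii); a weld bead 9 wide, 2 proud crosses the top of the waist at mid-length. Origin: centre of the underside; x = along its length, z = up (weld side).
- weld (a point): Point on the top face of the coupon at mid-length, in the weld (10 mm above the coupon's origin).
- stand: Inspection stand fixed to the bench: grey base plate 236 x 104 x 12 mm with a lug for the magnifier's post. A slideway 28 wide, top 22 mm above the bench, runs along its middle from x = -102, leaving room for fingers beside and below a coupon's waist. Origin: on the bench under the weld of a seated coupon; x = loading direction (the coupon slides to +x, lengthwise), y = left of that, z = up.
- seat (a point): Point on the slideway's top, 22 mm above the stand's origin: a seated coupon's origin comes here within about 2 mm. The coupon's front end is still just short of the clips' tips when its centre is 80 mm before this point (-x of the stand); from there it is slid 80 mm to the stop.
- stop (a point): Middle of the end stop's face, 95 mm beyond the seat (+x), 5 mm above the slideway's top. Before it lies the nest, as high as the slideway within 1 mm and 58 long, between two side guides 63 apart and 8 high (44 long from the stop, then flared outward for 14 mm as a mouth).
- clip_left (a joint): Left clip, a sprung steel leaf 7.5 wide at y = +27 of the stand, hinged behind the stop and reaching back over the nest's edge. Radians: 0 = down (at rest, and again when snapped down behind the coupon's head); about 0.12 while riding on a 10 mm coupon. Each clip presses with 1.5 to 3.5 N; the coupon pushes it up by itself. Pushing the coupon under both takes about 10 to 15 N.
- clip_left_nose (a point): Lowest point of the left clip's nose, at rest 47 mm beyond the seat (+x of the stand), 1.5 mm above the slideway's top. In front of it the leaf turns up as a lead-in ramp (25 degrees) to a tip at x = +22, 15 mm above the slideway's top.
- clip_right (a joint): Right clip, at y = -27 of the stand, the same as the left one.
- magnifier (a joint): Swing of the magnifier about its upright post (turning clockwise from above closes it), radians: 0 = swung fully in, at its stop, the lens over the weld of a seated coupon; it is parked swung out to the right at 1.4 to 1.75. It turns with a light drag of less than 1 N at the grip and stays where it is left.
- lens_pivot (a point): Point on the axis of the post, 106 mm above the bench, at x = +105, y = -110 of the stand.
- lens_centre (a point): Centre of the magnifier's lens: a round black ring, 100 in diameter, its underside 100 mm and its top 113 mm above the bench, with clear glass; 152 mm from the post.
- lens_grip (a point): Grip point on the magnifier: an upright round black handle 16 in diameter standing on the outer rim of the lens ring, from 112 to 154 mm above the bench; this point is on its axis 140 mm above the bench, 198 mm from the post's axis.
- fillet_gauge: Flat steel weld gauge 60 x 75 x 9 mm lying on the bench near its front edge, between coupon and stand; a bystander.
- paint_marker: Paint marker pen, 134 long, 18 in diameter, lying on the bench near its front edge; a bystander.
- clip_right_nose (a point): Lowest point of the right clip's nose, placed like the left one's.

How it is judged:
On the way, in this order (a step that is already met when the one before it is completed fails the run):
1. both clips ride up on the leading head of the coupon (value of joint each of clip_left, clip_right above 0.07 rad and x of coupon in the frame of stand above -0.06 m and distance between coupon and seat below 0.06 m), for 0.05 s.
2. the coupon is home against the stop and both clips have snapped down behind its head (distance between coupon and seat below 0.005 m and angle between the x axis of coupon and the x axis of stand, either way round below 0.06 rad and value of joint each of clip_left, clip_right below 0.035 rad), for 0.2 s.
At the end, for the whole second after the job is handed in: The coupon lies at rest, weld up, in the stand within 5 mm of its seat and within 0.06 rad of the loading direction and of level, both clips are down behind its leading head (each below 0.035 rad), and the centre of the lens is within 15 mm of the weld, seen from above (all of step 2 and angle between coupon's own z axis and vertical below 0.06 rad and horizontal distance between lens_centre and weld below 0.015 m and linear speed of coupon below 0.02 m/s); the robot touches nothing.
It fails at once if the fillet gauge was shifted by more than 30 mm (distance of fillet_gauge from where it was at the start of the episode above 0.03 m).
It fails at once if the paint marker was shifted by more than 30 mm (distance of paint_marker from where it was at the start of the episode above 0.03 m).
It also fails if it takes over 54 s, if anything falls off the work surface, if the arm or the gripper's body presses on something with over 40 N, if the wrist force passes 120 N, or if a joint passes its speed limit or range.

## Robot

A 7-joint arm with a two-finger parallel gripper is mounted at the origin on a cart in front of the work surface, level with it; the furniture and walls round the work are solid. World frame = base frame: x ahead of the robot, y to its left, z up, the work surface at z = 0. Lengths are in m, angles in rad, forces in N, time in s.
With the tool pointing down it reaches from about 0.35 to 0.9 m from the base axis. Payload 8.1 kg.
Tool frame: the origin (TCP) lies midway between the tips of the shut fingers; the grasp point (between the pads) lies 19 mm behind it; z points along the fingers, y is the line along which they close (so a half turn about z gives the same grasp; the last joint's range is limited). The gripper opens to 92 mm and grips with 3 to 60 N. Pads are 19 mm wide; open, the fingers measure 130 mm over their backs; the gripper's body (75 mm by 190 mm) begins 47 mm behind the grasp point.
Start: joints at [-1.287, 0.434, 0.025, 1.573, -0.012, 1.134, -0.075], TCP at [0.236, 0.579, 0.227] pointing down, gripper open.
Joint ranges: [-2.62, 2.62], [-0.44, 2.09], [-1.27, 1.32], [0.08, 2.57], [-1.32, 4.46], [0.12, 2], [-2.74, 2.74]. Speed limits (rad/s): [2.22, 2.22, 3.01, 3.01, 3.14, 3.14, 3.14].

## Interface

Orientations are given as a rotation vector (axis times angle).
In Python, from cell import arm gives the robot as it stands.
- The arm moves only by the tool arm_command, never from a script. Its arguments are lists of equal length, an entry for each row: "dp": the shift along the tool's x, y, z in units of 25 mm (1.0 is 25 mm), a list of three; "angular": the turn, a rotation vector about the tool's x, y, z in units of 0.15 rad (1.0 is 0.15 rad), a list of three; "claw": the opening, from 0 (shut) to 1 (fully open). In form: {"dp": [[x, y, z], ...], "angular": [[rx, ry, rz], ...], "claw": [claw, ...]}. A call has 1 to 10 rows; each row shifts and turns the commanded pose from where the row before left it, along the tool's axes as they then stand; what a row does not reach is not made up. A row lasts 1/10 s, in which the tool goes at most 50 mm and 8.59 degrees, less where a joint would pass 70% of its speed; a pose out of reach is approached as far as the arm can. A call with a number of a shift or a turn outside -1 to 1 is refused whole. A call with a gripper value outside its range is refused whole. The fingers move at their own pace and stop on an object; "force" is the grip in N (left out, the last holds). Time passes only in rows, so rows that do not move let the fingers close. It gives the time, the measured TCP pose, the force, the opening and the grip force at its end, in the units of the state.
- arm.observe(): the state, without advancing time (a new reading comes with each control period).
- arm.get_image(name): name is "scene" or "top" or "wrist"; returns a dict with "frame" (480x640x3 uint8, red, green, blue), "z_map" (480x640 float32, m along the optical axis (not along the pixel's ray), 0 where there is no reading), "K" (3x3 intrinsics, pixels), "R" (3x3) and "t" (3): a world point X has camera coordinates R X + t. Camera axes: x right, y down, z forward; pixel columns grow to the right and rows downward; lengths in m; the calibration is good to about 2 mm. A picture is of the moment at which its call begins.
- arm.sign_off(): hands the job in; it is judged then, once.
The state is a dict: "clock": time; "joints": joint angles; "dq": joint speeds; "joint_efforts": joint torques, N m; "position": TCP position; "ee_rot": TCP orientation; "force": force on the tool from outside, world axes, zero at the start; "ft_torque": the same for the moment, N m; "width": opening from 0.0 (shut) to 1.0 (fully open); "gripper_force": force on a finger pad.
Only numpy, scipy, OpenCV 4.12 (cv2) and the standard library are available. Lean on these libraries where they do the work, as an engineer would, in place of code of your own. Each camera call takes 0.05 s, during which the arm holds its last target. There are 200 camera calls.

## Working session

There is one attempt and no reset: what is moved stays moved. The work goes in short steps, Python scripts to look and compute and a tool call to move; the robot and the scene stay as the last step left them, time stands still between calls to the robot, and variables do not carry over. Pictures are saved under pics/ and viewed, at most 10 in all, crops included, and the job is handed in when it is done.

Besides the shell and the picture viewer there is one more tool, called after "Call:" by a JSON object that holds its "op" and its "data", one argument or row to a line. arm_command: Moves the arm, as the interface text tells. Its arguments: {"type":"object","properties":{"dp":{"type":"array","items":{"type":"array","items":{"type":"number"}}},"angular":{"type":"array","items":{"type":"array","items":{"type":"number"}}},"claw":{"type":"array","items":{"type":"number"}},"force":{"type":"number"}},"required":["dp","angular","claw"]}

```bash
mkdir -p pics; ls; python3 - <<'E'
from cell import arm
import cv2,numpy as np
s=arm.observe();print({k:np.round(v,3) for k,v in s.items()})
for n in("top","scene"):
    d=arm.get_image(n);cv2.imwrite(f"pics/{n}0.png",d["frame"][:,:,::-1]);np.savez(f"pics/{n}0.npz",**d)
    print(n,d["K"],d["R"],d["t"])
E
```

```text
pics
{'clock': np.float64(0.0), 'joints': array([-1.287,  0.435,  0.025,  1.574, -0.012,  1.134, -0.075]), 'dq': array([ 0.   ,  0.001, -0.001, -0.   ,  0.   ,  0.002,  0.001]), 'joint_efforts': array([-0.0000e+00, -6.6785e+01,  9.8400e-01, -3.1447e+01, -6.1000e-02,
        4.3000e-02,  0.0000e+00]), 'position': array([0.236, 0.578, 0.226]), 'ee_rot': array([-6.040e-01, -3.083e+00,  2.000e-03]), 'force': array([-0.699, -0.02 ,  0.105]), 'ft_torque': array([ 0.048, -0.025, -0.024]), 'gripper_force': np.float64(0.0), 'width': np.float64(0.999)}
top [[535.93796431   0.         306.41265849]
 [  0.         535.93796431 235.81858718]
 [  0.           0.           1.        ]] [[ 0.01082036 -0.99947577 -0.03051392]
 [-0.9836517  -0.00515343 -0.18000773]
 [ 0.17975611  0.03196282 -0.9831918 ]] [0.26703482 0.51820461 1.06990963]
scene [[620.3826882    0.         316.54379725]
 [  0.         620.3826882  240.5108928 ]
 [  0.           0.           1.        ]] [[ 0.8342985  -0.5511835   0.01194839]
 [-0.2165559  -0.34756637 -0.91230541]
 [ 0.50700055  0.75854754 -0.40933614]] [-0.31097546  0.28310418  0.62387428]
```

View pics/top0.png

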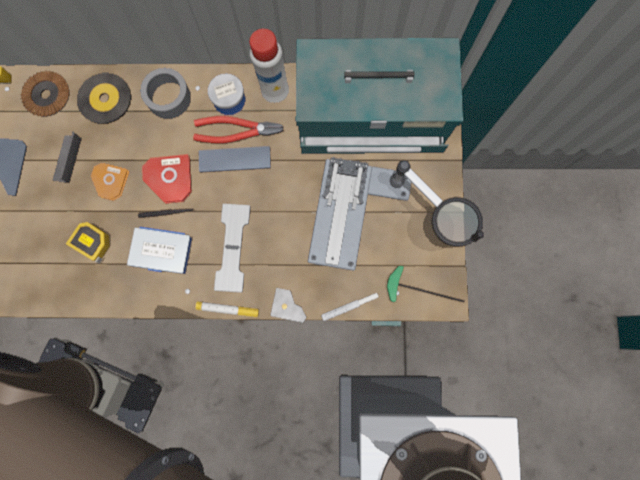

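View pics/scene0.png

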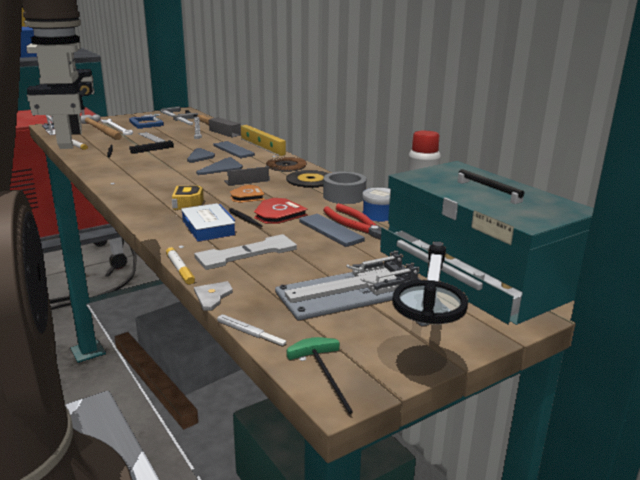

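The top view shows the coupon at about (232,247). The stand runs from (333,265) to its stop end near (350,165), and the lens is at (457,222) with its handle at (477,235). I'll enlarge this area and measure.

```bash
cat > h.py <<'E'
import numpy as np,cv2
def ray(d,u,v):
    K,R,t=d["K"],d["R"],d["t"]; return -R.T@t, R.T@np.linalg.inv(K)@np.array([u,v,1.])
def at_z(d,u,v,z):
    c,r=ray(d,u,v); return c+r*(z-c[2])/r[2]
def dep(d,u,v):
    c,r=ray(d,u,v); return c+r*float(d["z_map"][int(round(v)),int(round(u))])
def proj(d,X):
    p=d["K"]@(d["R"]@np.asarray(X)+d["t"]); return p[:2]/p[2]
def tri(a,pa,b,pb):
    c1,r1=ray(a,*pa);c2,r2=ray(b,*pb); A=np.stack([r1,-r2],1); s=np.linalg.lstsq(A,c2-c1,rcond=None)[0]
    p,q=c1+r1*s[0],c2+r2*s[1]; return (p+q)/2,np.linalg.norm(p-q)
E
python3 - <<'E'
import cv2,numpy as np
from h import *
d=np.load("pics/top0.npz");f=d["frame"][:,:,::-1]
c=cv2.resize(f[150:320,200:400],None,fx=4,fy=3.5,interpolation=cv2.INTER_CUBIC)[:595]
c=cv2.resize(f[150:300,200:400],None,fx=4,fy=4,interpolation=cv2.INTER_CUBIC);cv2.imwrite("pics/top0c.png",c)
s=np.load("pics/scene0.npz")
c=cv2.resize(s["frame"][220:370,190:390,::-1],None,fx=4,fy=4,interpolation=cv2.INTER_CUBIC);cv2.imwrite("pics/scene0c.png",c)
for p in [(232,247),(232,212),(229,285),(337,240),(477,235),(403,167),(457,204),(287,305),(350,306)]: print(p,dep(d,*p).round(4))
E
```

```text
(232, 247) [0.4976 0.4334 0.0128]
(232, 212) [0.5754 0.4363 0.012 ]
(229, 285) [0.4152 0.4367 0.0141]
(337, 240) [0.5124 0.2066 0.0235]
(477, 235) [ 0.5006 -0.0529  0.1533]
(403, 167) [0.6415 0.0788 0.1284]
(457, 204) [ 0.5706 -0.0286  0.1116]
(287, 305) [0.3741 0.3121 0.0109]
(350, 306) [0.373  0.179  0.0154]
```

View pics/top0c.png

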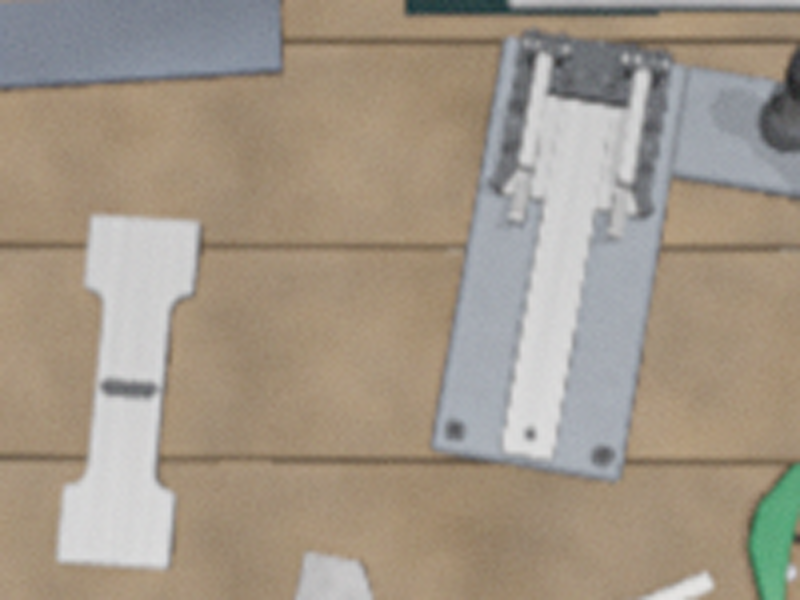

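View pics/scene0c.png

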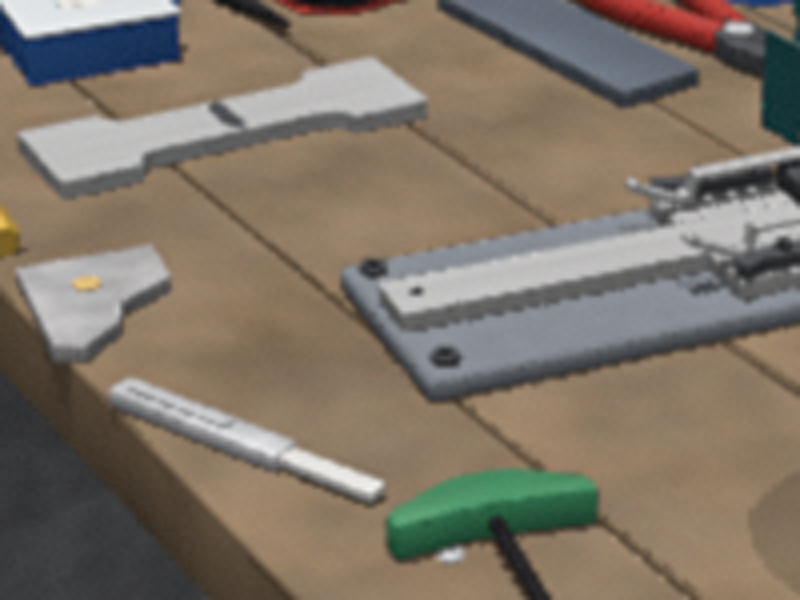

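The crops give me corners to triangulate. In the top crop the coupon corners are (92,214), (202,221), (168,569) and (57,561), and the slideway's near end runs from (502,453) to (556,458). The scene crop has the matching corners: (375,57), (427,102), (65,185), (20,132), and (380,284), (403,318).

```bash
python3 - <<'E'
from h import *
t=np.load("pics/top0.npz");s=np.load("pics/scene0.npz")
T=lambda x,y:(200+(x+.5)/4-.5,150+(y+.5)/4-.5)
S=lambda x,y:(190+(x+.5)/4-.5,220+(y+.5)/4-.5)
C=[((92,214),(375,57)),((202,221),(427,102)),((168,569),(65,185)),((57,561),(20,132)),((502,453),(380,284)),((556,458),(403,318)),((530,434),(416,291)),((130,388),(228,113))]
P=[]
for a,b in C:
    p,e=tri(t,T(*a),s,S(*b));print(p.round(4),round(e,4)); P.append(p)
c4=np.array([at_z(t,*T(*a),.010) for a,_ in C[:4]]);print("coupon z.01",c4.mean(0), c4.round(4)[:,:2].tolist())
ax=(c4[0]+c4[1]-c4[2]-c4[3])/2;print("len",np.linalg.norm(ax),"ang",np.arctan2(ax[1],ax[0]))
# stand: slideway edges: z=.022
n=(at_z(t,*T(502,453),.022)+at_z(t,*T(556,458),.022))/2
st=(at_z(t,*T(548,97),.032)+at_z(t,*T(630,106),.032))/2
print("sl near",n,"stop top",st,"len",np.linalg.norm((st-n)[:2]),"ang",np.arctan2(*(st-n)[1::-1]))
b=[at_z(t,*T(*q),.012) for q in[(433,447),(618,480),(505,37),(690,62)]]
print(np.round(b,4)[:,:2].tolist()); 
for q in (0,1): v=b[q+2]-b[q];print(np.linalg.norm(v),np.arctan2(v[1],v[0]))
# clip leaf tips
for q in[(517,222),(615,235)]:print("tip",at_z(t,*T(*q),.037))
for q in[(477,235),(457,222),(403,167)]:print(at_z(t,*q,{477:.154,457:.113,403:.13}[q[0]]))
E
```

```text
[0.5953 0.4587 0.0093] 0.0017
[0.5905 0.3983 0.0088] 0.0041
[0.4011 0.4101 0.008 ] 0.0003
[0.4047 0.4696 0.0101] 0.0002
[0.4629 0.2319 0.0213] 0.0008
[0.459  0.204  0.0201] 0.0042
[0.4723 0.2174 0.0222] 0.0023
[0.4979 0.4337 0.0114] 0.0016
coupon z.01 [0.49847231 0.43366473 0.01      ] [[0.5959, 0.4582], [0.5921, 0.3972], [0.4011, 0.4097], [0.4048, 0.4696]]
len 0.1914310493116631 ang -0.06247842178071008
sl near [0.46188456 0.21740548 0.022     ] stop top [0.65404148 0.18552997 0.032     ] len 0.19478277596159346 ang -0.16438579687372779
[[0.4674, 0.2687], [0.4503, 0.1697], [0.6972, 0.2311], [0.6828, 0.1288]]
0.23285003032306378 -0.16235209890871818
0.2360821843701511 -0.17416031692647382
tip [0.58559204 0.22432978 0.037     ]
tip [0.57864903 0.17209599 0.037     ]
[ 0.50047482 -0.05273026  0.154     ]
[ 0.53390453 -0.02678125  0.113     ]
[0.6409665  0.07903962 0.13      ]
```

```bash
cat >> h.py <<'E'
from scipy.spatial.transform import Rotation as Ro
def need(s,pos,ya):
    """tool-axis units to reach pos with tool y at world angle ya (pointing down): turn first, then shift"""
    R=Ro.from_rotvec(s["ee_rot"]); y=np.array([np.cos(ya),np.sin(ya),0]); z=np.array([0,0,-1.]); G=Ro.from_matrix(np.stack([np.cross(y,z),y,z],1))
    print("turn",((R.inv()*G).as_rotvec()/.15).round(3),"shift(after turn)",(G.inv().apply(np.array(pos)-s["position"])/.025).round(3))
E
python3 -c "
from h import *;from cell import arm
need(arm.observe(),[.4865,.4345,.12],np.pi/2-.0625)"
```

```text
turn [-0.009 -0.    -2.162] shift(after turn) [-10.374  -5.118   4.242]
```

Call:
{"op": "arm_command", "data": {
  "dp": [
    [0,0,0],
    [0,0,0],
    [0,0,0],
    [-0.9,-0.45,0.3],
    [-0.9,-0.45,0.4],
    [-0.9,-0.45,0.4],
    [-0.9,-0.45,0.4],
    [-0.9,-0.45,0.4],
    [-0.9,-0.45,0.4],
    [-0.9,-0.45,0.4]
  ],
  "angular": [
    [0,0,-0.72],
    [0,0,-0.72],
    [0,0,-0.72],
    [0,0,0],
    [0,0,0],
    [0,0,0],
    [0,0,0],
    [0,0,0],
    [0,0,0],
    [0,0,0]
  ],
  "claw": [1,1,1,1,1,1,1,1,1,1]
}}

```text
clock: 1.1
position: [0.3887, 0.4895, 0.1584]
ee_rot: [-0.099, -3.14, 0.001]
force: [0.3, 0.9, 0.2]
width: 1.004
gripper_force: 0.0
```

Call:
{"op": "arm_command", "data": {
  "dp": [
    [-0.9,-0.45,0.4],
    [-0.9,-0.45,0.4],
    [-0.9,-0.45,0.4],
    [-0.9,-0.45,0.3],
    [-0.5,-0.15,0],
    [0,0,0],
    [0,0,0]
  ],
  "angular": [
    [0,0,0],
    [0,0,0],
    [0,0,0],
    [0,0,0],
    [0,0,0],
    [0,0,0],
    [0,0,0]
  ],
  "claw": [1,1,1,1,1,1,1]
}}

```text
clock: 1.8
position: [0.4864, 0.4363, 0.122]
ee_rot: [-0.098, -3.14, -0.001]
force: [-0.4, 0.6, 0.0]
width: 1.0
gripper_force: 0.0
```

```bash
python3 -c "
from h import *;from cell import arm
s=arm.observe();print(s['clock'],s['position'],s['joints'].round(2));need(s,[.4865,.4345,.12],np.pi/2-.0625)
d=arm.get_image('wrist');np.savez('pics/w1.npz',**d);cv2.imwrite('pics/w1.png',d['frame'][:,:,::-1])
for h in(-.095,.095):
  for w in (-.03,.03):
    a=-.0625;print(proj(d,[.4985+h*np.cos(a)-w*np.sin(a),.4337+h*np.sin(a)+w*np.cos(a),.01]))
"
```

```text
1.8 [0.48641587 0.43628557 0.12201585] [-0.81  0.57 -0.    1.62  0.    0.95  0.7 ]
turn [ 0.006 -0.004  0.002] shift(after turn) [-0.008 -0.071  0.081]
[267.01196157 109.94371216]
[362.63819893 109.87890233]
[276.59791182 371.69188903]
[355.35151883 371.62148573]
```

View pics/w1.png

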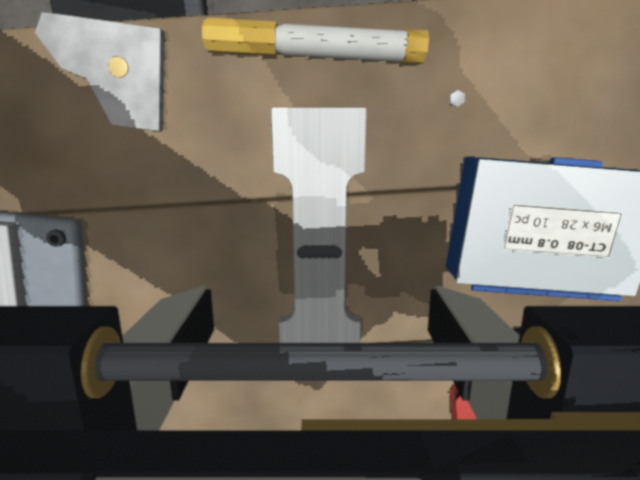

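The wrist view shows the coupon between the fingers, with its near corners at (271,108) and (366,108), within 2 mm of the prediction. I'm descending and gripping.

Call:
{"op": "arm_command", "data": {
  "dp": [
    [0,0,0.9],
    [0,0,0.9],
    [0,0,0.9],
    [0,0,0.9],
    [0,0,0.6],
    [0,0,0.3],
    [0,0,0.2],
    [0,0,0]
  ],
  "angular": [
    [0,0,0],
    [0,0,0],
    [0,0,0],
    [0,0,0],
    [0,0,0],
    [0,0,0],
    [0,0,0],
    [0,0,0]
  ],
  "claw": [1,1,1,1,1,1,1,1]
}}

```text
clock: 2.65
position: [0.4871, 0.4356, 0.0043]
ee_rot: [-0.098, -3.14, -0.0]
force: [0.7, -0.9, -0.1]
width: 1.001
gripper_force: 0.0
```

Call:
{"op": "arm_command", "data": {
  "dp": [
    [0,0,0],
    [0,0,0],
    [0,0,0],
    [0,0,0],
    [0,0,0],
    [0,0,0],
    [0,0,0],
    [0,0,0]
  ],
  "angular": [
    [0,0,0],
    [0,0,0],
    [0,0,0],
    [0,0,0],
    [0,0,0],
    [0,0,0],
    [0,0,0],
    [0,0,0]
  ],
  "claw": [0.3,0.3,0.2,0.2,0.2,0.2,0.2,0.2],
  "force": 45
}}

```text
clock: 3.45
position: [0.4872, 0.4353, 0.0042]
ee_rot: [-0.099, -3.14, -0.0]
force: [-0.0, -0.5, 0.4]
width: 0.381
gripper_force: 45.0
```

Call:
{"op": "arm_command", "data": {
  "dp": [
    [0,0,-0.3],
    [0,0,-0.6],
    [0,0,-0.9],
    [0,0,-0.9],
    [0,0,-0.3],
    [0,0,0]
  ],
  "angular": [
    [0,0,0],
    [0,0,0],
    [0,0,0],
    [0,0,0.35],
    [0,0,0.35],
    [0,0,0]
  ],
  "claw": [0.2,0.2,0.2,0.2,0.2,0.2]
}}

```text
clock: 4.05
position: [0.488, 0.4361, 0.0818]
ee_rot: [0.265, 3.128, 0.004]
force: [0.3, -0.3, -5.7]
width: 0.382
gripper_force: 45.0
```

```bash
python3 -c "
from h import *;from cell import arm
s=arm.observe();print(s['clock'],s['position'],s['force'],s['width']);need(s,[.4555,.2188,.08],np.pi/2-.167)"
```

```text
4.05 [0.48799462 0.43608516 0.08177016] [ 0.30349936 -0.26031344 -5.73616417] 0.38218586012001265
turn [ 0.018  0.013 -0.011] shift(after turn) [-0.163 -8.787  0.071]
```

Call:
{"op": "arm_command", "data": {
  "dp": [
    [0,-0.5,0],
    [0,-1,0],
    [0,-1,0],
    [0,-1,0],
    [0,-1,0],
    [0,-1,0],
    [0,-1,0],
    [-0.1,-1,0],
    [-0.06,-0.8,0.07],
    [0,-0.5,0]
  ],
  "angular": [
    [0,0,0],
    [0,0,0],
    [0,0,0],
    [0,0,0],
    [0,0,0],
    [0,0,0],
    [0,0,0],
    [0,0,0],
    [0,0,0],
    [0,0,0]
  ],
  "claw": [0.2,0.2,0.2,0.2,0.2,0.2,0.2,0.2,0.2,0.2]
}}

```text
clock: 5.05
position: [0.4533, 0.2144, 0.0768]
ee_rot: [-0.265, -3.129, 0.003]
force: [0.4, -0.1, -4.7]
width: 0.381
gripper_force: 45.0
```

Call:
{"op": "arm_command", "data": {
  "dp": [
    [0,0,0.5],
    [0,0,0.5],
    [0,0,0],
    [0,0,0]
  ],
  "angular": [
    [0,0,0],
    [0,0,0],
    [0,0,0],
    [0,0,0]
  ],
  "claw": [0.2,0.2,0.2,0.2]
}}

```text
clock: 5.45
position: [0.4539, 0.2184, 0.0517]
ee_rot: [-0.261, -3.129, 0.001]
force: [0.1, -0.4, -5.9]
width: 0.381
gripper_force: 45.0
```

```bash
python3 -c "
from h import *;from cell import arm
s=arm.observe();print(s['clock'],s['position'],s['force'],s['width']);need(s,[.4555,.2188,.026],np.pi/2-.167)
for n in('top','scene'):
  d=arm.get_image(n);np.savez('pics/'+n+'1.npz',**d)
  f=d['frame'][:,:,::-1]; c=f[150:300,270:470] if n=='top' else f[170:320,250:450]
  cv2.imwrite('pics/'+n+'1c.png',cv2.resize(c,None,fx=4,fy=4,interpolation=2))
"
```

```text
5.45 [0.45394399 0.21844377 0.05171548] [ 0.13842617 -0.42605342 -5.92750075] 0.3812991552018565
turn [-0.004 -0.008  0.004] shift(after turn) [-0.059  0.024  1.029]
```

View pics/top1c.png

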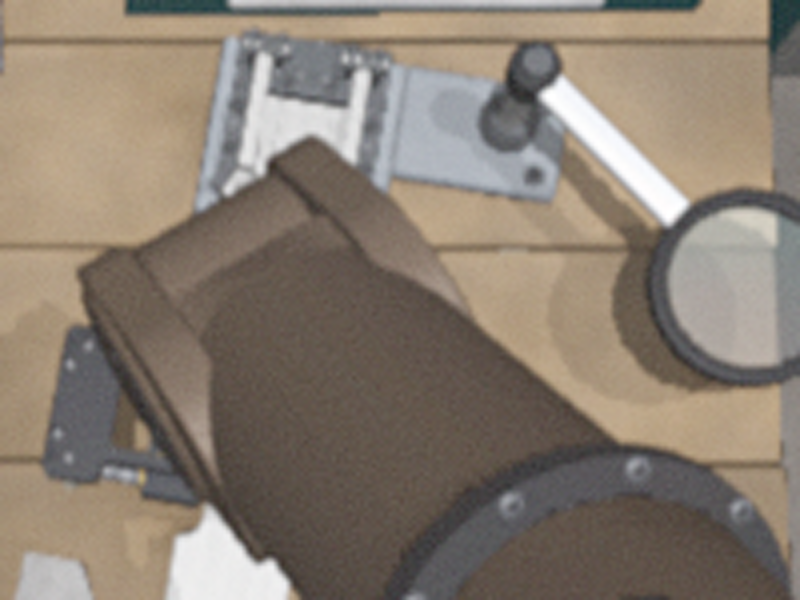

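The arm hides the slideway in the top view. The scene view should show the alignment.

View pics/scene1c.png

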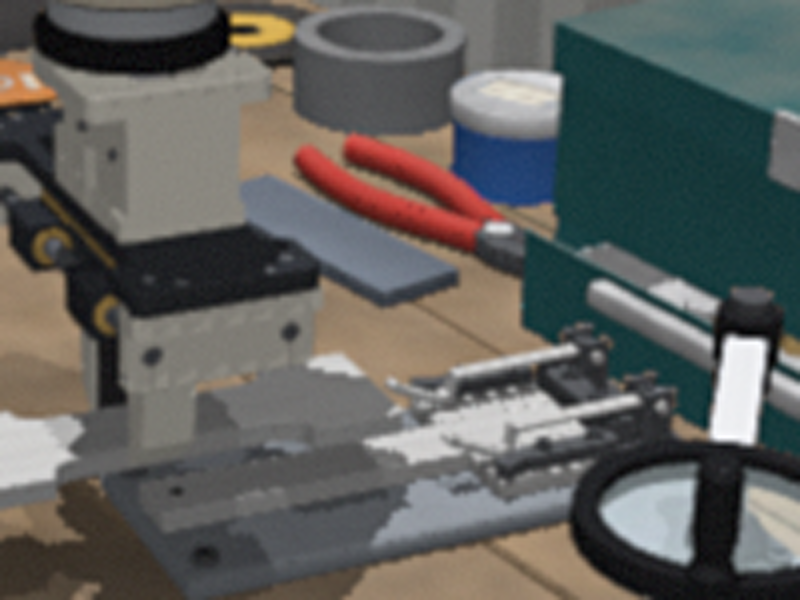

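The scene crop shows the coupon level above the slideway, with its front top corners at (345,357) and (398,408). The slideway's end hole is at (177,490). I'll work out the lateral offset in this one camera.

```bash
python3 - <<'E'
from h import *
s=np.load("pics/scene1.npz");s0=np.load("pics/scene0.npz");t=np.load("pics/top0.npz")
S=lambda x,y:(250+(x+.5)/4-.5,170+(y+.5)/4-.5)
S0=lambda x,y:(190+(x+.5)/4-.5,220+(y+.5)/4-.5)
a=at_z(s,*S(345,357),.058);b=at_z(s,*S(398,408),.058);print("front corners",a,b,np.linalg.norm(a-b),"mid",(a+b)/2)
h=at_z(s,*S(177,490),.022);h2=at_z(s0,*S0(416,291),.022);print("hole",h,h2)
e=[at_z(s0,*S0(*q),.022) for q in[(380,284),(403,318)]];print("slide end",e)
T=lambda x,y:(200+(x+.5)/4-.5,150+(y+.5)/4-.5)
print("hole top",at_z(t,*T(530,434),.022))
O=np.array([.561,.201]);al=-.167;ex=np.array([np.cos(al),np.sin(al)]);ey=np.array([-ex[1],ex[0]])
for n,p in [("a",a),("b",b),("mid",(a+b)/2),("hole",h),("hole0",h2),("holetop",at_z(t,*T(530,434),.022)),("e0",e[0]),("e1",e[1]),("tcp",np.array([.4539,.2184])),
 ("clipL",at_z(t,*T(517,222),.037)),("clipR",at_z(t,*T(615,235),.037)),("stopL",at_z(t,*T(548,97),.032)),("stopR",at_z(t,*T(630,106),.032)),
 ("slL",at_z(t,*T(541,225),.022)),("slR",at_z(t,*T(593,225),.022))]: q=p[:2]-O;print(n,(q@ex).round(4),(q@ey).round(4))
E
```

```text
front corners [0.55929832 0.2240757  0.058     ] [0.5502312  0.17360827 0.058     ] 0.051275477831970444 mid [0.55476476 0.19884198 0.058     ]
hole [0.47209909 0.21849037 0.022     ] [0.47130915 0.21798798 0.022     ]
slide end [array([0.46185501, 0.23097463, 0.022     ]), array([0.45519005, 0.2017054 , 0.022     ])]
hole top [0.47340497 0.21689176 0.022     ]
a -0.0055 0.0225
b -0.0061 -0.0288
mid -0.0058 -0.0032
hole -0.0906 0.0025
hole0 -0.0913 0.0018
holetop -0.089 0.0011
e0 -0.1027 0.0131
e1 -0.1045 -0.0169
tcp -0.1085 -0.0006
clipL 0.0204 0.0271
clipR 0.0222 -0.0256
stopL 0.0931 0.0225
stopR 0.0955 -0.0221
slL 0.0245 0.0145
slR 0.0293 -0.0132
```

The front corners and the stand agree within 2 mm. I'll shift +2 mm in y, lower to about 1 mm above the slideway and start the slide.

Call:
{"op": "arm_command", "data": {
  "dp": [
    [0,0.08,0.4],
    [0,0,0.4],
    [0,0,0.2],
    [0,0,0],
    [-0.3,0,0],
    [-0.4,0,0],
    [-0.4,0,0],
    [0,0,0]
  ],
  "angular": [
    [0,0,0],
    [0,0,0],
    [0,0,0],
    [0,0,0],
    [0,0,0],
    [0,0,0],
    [0,0,0],
    [0,0,0]
  ],
  "claw": [0.2,0.2,0.2,0.2,0.2,0.2,0.2,0.2],
  "force": 60
}}

```text
clock: 6.35
position: [0.4845, 0.2145, 0.0278]
ee_rot: [0.266, 3.128, 0.001]
force: [-0.2, 0.1, -5.8]
width: 0.38
gripper_force: 60.0
```

```bash
python3 -c "
from h import *;from cell import arm
s=arm.observe();print(s['clock'],s['position'],s['force'],s['ft_torque'],s['width']);need(s,[.561-.012*.986,.201+.012*.166+.0015,.026],np.pi/2-.167)
d=arm.get_image('scene');f=d['frame'][:,:,::-1];cv2.imwrite('pics/scene2c.png',cv2.resize(f[200:320,280:440],None,fx=5,fy=5,interpolation=2))
"
```

```text
6.35 [0.48446767 0.21445019 0.02779567] [-0.21393233  0.1123296  -5.77783202] [0.0222213  0.10273015 0.01345322] 0.3799299048059943
turn [ 0.005  0.015 -0.02 ] shift(after turn) [-2.618  0.037  0.072]
```

View pics/scene2c.png

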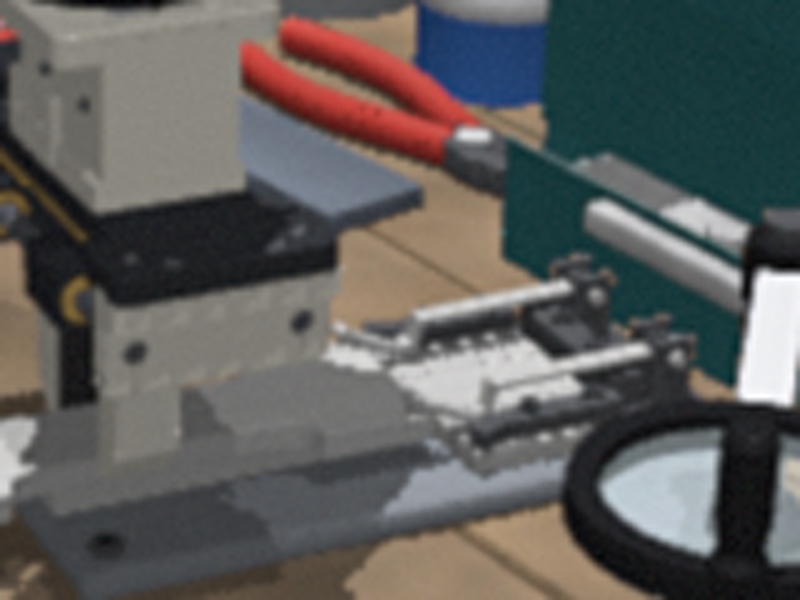

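The coupon's leading head, with its right corner at (430,395), lies between the clip tips and looks square. I'm pushing on in small steps.

Call:
{"op": "arm_command", "data": {
  "dp": [
    [-0.2,0,0],
    [-0.2,0,0],
    [-0.2,0,0],
    [-0.2,0,0],
    [-0.2,0,0]
  ],
  "angular": [
    [0,0,0],
    [0,0,0],
    [0,0,0],
    [0,0,0],
    [0,0,0]
  ],
  "claw": [0.2,0.2,0.2,0.2,0.2]
}}

```text
clock: 6.9
position: [0.5016, 0.2109, 0.0262]
ee_rot: [-0.26, -3.122, 0.004]
force: [-19.3, 3.2, -0.7]
width: 0.382
gripper_force: 60.0
```

Call:
{"op": "arm_command", "data": {
  "dp": [
    [-0.2,0,0],
    [-0.2,0,0],
    [-0.2,0,0],
    [0,0,0]
  ],
  "angular": [
    [0,0,0],
    [0,0,0],
    [0,0,0],
    [0,0,0]
  ],
  "claw": [0.2,0.2,0.2,0.2]
}}

```text
clock: 7.3
position: [0.5199, 0.2084, 0.0269]
ee_rot: [-0.262, -3.128, 0.001]
force: [-4.6, 0.5, -6.8]
width: 0.38
gripper_force: 60.0
```

Call:
{"op": "arm_command", "data": {
  "dp": [
    [-0.2,0,0],
    [-0.2,0,0],
    [-0.2,0,0],
    [-0.2,0,0],
    [0,0,0]
  ],
  "angular": [
    [0,0,0],
    [0,0,0],
    [0,0,0],
    [0,0,0],
    [0,0,0]
  ],
  "claw": [0.2,0.2,0.2,0.2,0.2]
}}

```text
clock: 7.8
position: [0.5403, 0.2049, 0.0269]
ee_rot: [-0.263, -3.129, 0.001]
force: [-3.0, 0.7, -6.9]
width: 0.378
gripper_force: 60.0
```

Call:
{"op": "arm_command", "data": {
  "dp": [
    [-0.15,0,0],
    [-0.15,0,0],
    [-0.1,0,0],
    [0,0,0]
  ],
  "angular": [
    [0,0,0],
    [0,0,0],
    [0,0,0],
    [0,0,0]
  ],
  "claw": [0.2,0.2,0.2,0.2]
}}

```text
clock: 8.2
position: [0.5512, 0.2035, 0.0276]
ee_rot: [0.264, 3.13, 0.001]
force: [-3.2, 0.0, -4.6]
width: 0.38
gripper_force: 60.0
```

Call:
{"op": "arm_command", "data": {
  "dp": [
    [-0.08,0,0],
    [-0.08,0,0],
    [0,0,0]
  ],
  "angular": [
    [0,0,0],
    [0,0,0],
    [0,0,0]
  ],
  "claw": [0.2,0.2,0.2]
}}

```text
clock: 8.5
position: [0.5513, 0.2035, 0.0266]
ee_rot: [-0.261, -3.125, 0.001]
force: [-11.6, 2.8, -4.6]
width: 0.382
gripper_force: 60.0
```

```bash
python3 -c "
from h import *;from cell import arm
s=arm.observe();print(s['clock'],s['position'],s['force'])
d=arm.get_image('scene');f=d['frame'][:,:,::-1];cv2.imwrite('pics/scene3c.png',cv2.resize(f[200:320,280:440],None,fx=5,fy=5,interpolation=2))
"
```

```text
8.5 [0.55126451 0.20345652 0.02661426] [-11.5993135    2.83957254  -4.56830818]
```

View pics/scene3c.png

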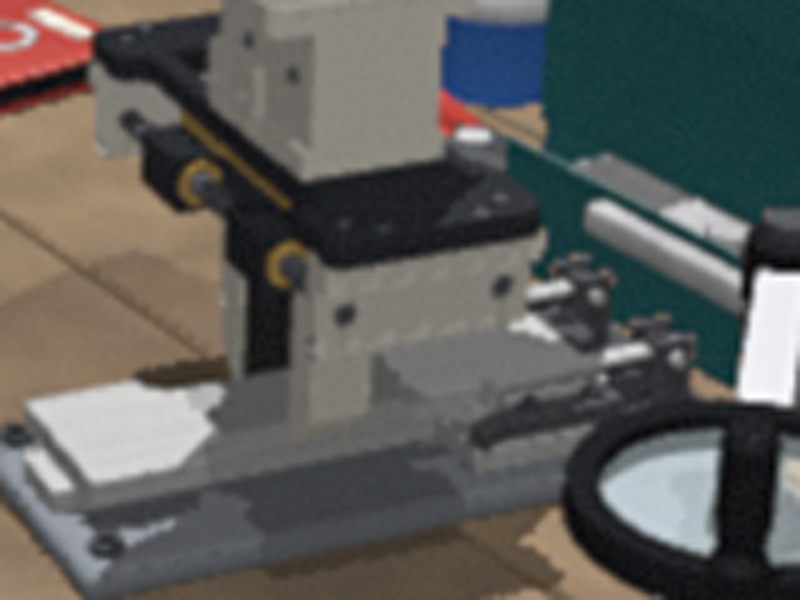

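The force rose to 12 N with no motion, so the coupon is at the stop. I'll press a little more, then release and rise.

Call:
{"op": "arm_command", "data": {
  "dp": [
    [-0.08,0,0.02],
    [0,0,0],
    [0,0,0],
    [0,0,0],
    [0,0,0],
    [0,0,0],
    [0,0,0],
    [0,0,0]
  ],
  "angular": [
    [0,0,0],
    [0,0,0],
    [0,0,0],
    [0,0,0],
    [0,0,0],
    [0,0,0],
    [0,0,0],
    [0,0,0]
  ],
  "claw": [0.2,0.2,0.2,0.6,0.6,0.6,0.6,0.6]
}}

```text
clock: 9.35
position: [0.5576, 0.2023, 0.0273]
ee_rot: [0.264, 3.129, 0.001]
force: [-1.2, 0.4, -0.7]
width: 0.599
gripper_force: 0.0
```

Call:
{"op": "arm_command", "data": {
  "dp": [
    [0,0,-0.4],
    [0,0,-0.8],
    [0,0,-0.9],
    [0,0,-0.9],
    [0,0,-0.9],
    [0,0,-0.9],
    [0,0,-0.9],
    [0,0,-0.5],
    [0,0,0]
  ],
  "angular": [
    [0,0,0],
    [0,0,0],
    [0,0,0],
    [0,0,0],
    [0,0,0],
    [0,0,0],
    [0,0,0],
    [0,0,0],
    [0,0,0]
  ],
  "claw": [0.6,0.6,0.6,0.6,0.6,0.6,0.6,0.6,0.6]
}}

```text
clock: 10.25
position: [0.5579, 0.2027, 0.1841]
ee_rot: [0.263, 3.127, 0.003]
force: [0.7, -0.1, -0.2]
width: 0.6
gripper_force: 0.0
```

```bash
python3 -c "
from h import *;from cell import arm
s=arm.observe();print(s['clock'],s['position'],s['joints'].round(2),s['force'])
a=arm.get_image('scene');b=arm.get_image('top');np.savez('pics/top4.npz',**b)
fa=cv2.resize(a['frame'][200:320,280:440,::-1],(800,600),interpolation=2);fb=cv2.resize(b['frame'][150:270,270:430,::-1],(800,600),interpolation=2)
cv2.imwrite('pics/m4.png',np.hstack([fa,fb])[:,::2][:, :] if 0 else np.hstack([fa[:,:800],fb])[::2,::2])
h=dep(b,477,235);print(h)
need(s,[.5005,-.0527,.2],np.pi/2-.167)
"
```

```text
10.25 [0.55791597 0.20271021 0.18410667] [-0.46  0.42  0.03  1.71 -0.01  1.01  0.98] [ 0.66454869 -0.07339755 -0.16816034]
[0.39450009 0.1114561  0.72352971]
turn [ 0.014  0.021 -0.007] shift(after turn) [  0.566 -10.456  -0.636]
```

View pics/m4.png

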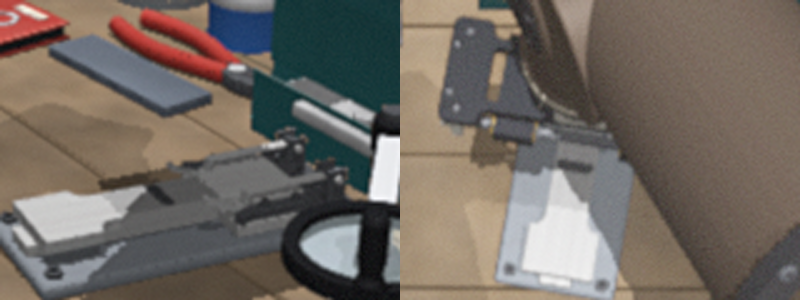

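The merged view shows the coupon in the stand with its weld at about (575,164). The clips can't be judged at that size, so I'll check them from depth data once the arm is clear. Next is the magnifier handle.

Call:
{"op": "arm_command", "data": {
  "dp": [
    [0,-0.6,-0.3],
    [0,-1,-0.3],
    [0,-1,0],
    [0,-1,0],
    [0,-1,0],
    [0,-1,0],
    [0.1,-1,0],
    [0.2,-1,0],
    [0.2,-1,0],
    [0.07,-1,0]
  ],
  "angular": [
    [0,0,0],
    [0,0,0],
    [0,0,0],
    [0,0,0],
    [0,0,0],
    [0,0,0],
    [0,0,0],
    [0,0,0],
    [0,0,0],
    [0,0,0]
  ],
  "claw": [0.6,0.6,0.6,0.6,0.6,0.6,0.6,0.6,0.6,0.6]
}}

```text
clock: 11.35
position: [0.5009, -0.0339, 0.1964]
ee_rot: [-0.265, -3.129, 0.001]
force: [0.7, -0.2, 0.1]
width: 0.598
gripper_force: 0.0
```

Call:
{"op": "arm_command", "data": {
  "dp": [
    [0,-0.6,0],
    [0,-0.2,0],
    [0,0,0],
    [0,0,0]
  ],
  "angular": [
    [0,0,0],
    [0,0,0],
    [0,0,0],
    [0,0,0]
  ],
  "claw": [0.6,0.6,0.6,0.6]
}}

```text
clock: 11.75
position: [0.4992, -0.0509, 0.1968]
ee_rot: [-0.262, -3.13, -0.001]
force: [0.0, -0.1, -0.2]
width: 0.599
gripper_force: 0.0
```

```bash
python3 - <<'E'
from h import *;from cell import arm
s=arm.observe();print(s['clock'],s['position'],s['joints'].round(2),s['force'])
need(s,[.5005,-.0527,.2],np.pi/2-.167)
b=arm.get_image('top');np.savez('pics/top5.npz',**b)
a=arm.get_image('scene');np.savez('pics/scene5.npz',**a)
z0=np.load('pics/top0.npz')
# height map in the stand frame from top-camera depth, relative to slideway
K,R,t=b["K"],b["R"],b["t"]; v,u=np.mgrid[140:300,290:400]
def cloud(d):
    P=np.stack([(u-K[0,2])/K[0,0],(v-K[1,2])/K[1,1],np.ones_like(u)],-1)*d["z_map"][140:300,290:400,None]
    return (P-t)@R
O=np.array([.561,.201]);al=-.167;ex=np.array([np.cos(al),np.sin(al)]);ey=np.array([-ex[1],ex[0]])
for n,d in(("before",z0),("now",b)):
    P=cloud(d);x=(P[...,:2]-O)@ex;y=(P[...,:2]-O)@ey;print(n)
    for yc in(-.027,-.015,0,.015,.027):
        print(yc,[ (lambda m:int(1000*np.median(P[...,2][m])) if m.any() else None)((abs(y-yc)<.003)&(abs(x-xc)<.003)) for xc in np.arange(-.11,.12,.01)])
# dark weld bead
g=cv2.cvtColor(b["frame"],cv2.COLOR_RGB2GRAY).astype(float)
for vv in range(205,226):print(vv,g[vv,330:352].astype(int).tolist())
E
```

```text
11.75 [ 0.49923767 -0.05094294  0.1967769 ] [-0.09  0.26  0.11  1.91 -0.03  0.97  1.43] [ 0.04457266 -0.05986487 -0.16478645]
turn [ 0.002 -0.003 -0.002] shift(after turn) [-0.061 -0.061 -0.129]
before
-0.027 [0, 12, 12, 12, 12, 13, 14, 11, 12, 14, 11, 14, 14, 13, 35, 30, 32, 38, 39, 36, 40, 41, 41]
-0.015 [1, 12, 13, 14, 12, 12, 11, 13, 14, 12, 13, 13, 12, 13, 13, 17, 22, 23, 22, 21, 22, 33, 31]
0 [0, 21, 23, 22, 21, 22, 22, 24, 24, 22, 23, 22, 24, 24, 22, 22, 21, 23, 21, 21, 22, 35, 34]
0.015 [2, 16, 20, 16, 15, 20, 23, 20, 15, 15, 21, 21, 15, 15, 21, 22, 22, 21, 23, 22, 23, 31, 34]
0.027 [0, 13, 12, 14, 13, 11, 13, 11, 11, 13, 12, 12, 13, 12, 35, 31, 29, 38, 39, 37, 38, 40, 40]
now
-0.027 [1, 12, 32, 32, 32, 31, 11, 12, 13, 13, 13, 13, 12, 13, 35, 31, 30, 40, 38, 39, 39, 39, 40]
-0.015 [0, 12, 32, 33, 33, 33, 33, 33, 33, 31, 32, 32, 31, 32, 34, 32, 32, 32, 34, 31, 34, 34, 33]
0 [1, 22, 33, 33, 33, 33, 32, 32, 31, 32, 34, 34, 32, 32, 32, 33, 31, 33, 32, 34, 32, 34, 31]
0.015 [0, 13, 32, 33, 32, 32, 33, 31, 33, 34, 32, 31, 34, 32, 32, 30, 32, 31, 33, 33, 33, 34, 32]
0.027 [1, 12, 32
[... 1796 characters left out ...]
 176, 176]
220 [176, 211, 216, 213, 212, 215, 216, 218, 214, 213, 214, 212, 212, 207, 204, 212, 216, 205, 181, 175, 175, 174]
221 [180, 214, 215, 212, 213, 214, 215, 216, 214, 215, 213, 214, 213, 215, 213, 217, 214, 195, 178, 173, 174, 176]
222 [186, 215, 217, 213, 209, 213, 216, 214, 215, 213, 213, 212, 215, 213, 214, 217, 212, 188, 175, 172, 176, 172]
223 [191, 214, 215, 212, 211, 214, 218, 215, 214, 214, 214, 212, 213, 213, 212, 218, 210, 187, 176, 172, 177, 174]
224 [198, 215, 214, 214, 214, 216, 216, 215, 216, 212, 213, 213, 214, 215, 211, 218, 211, 186, 174, 175, 173, 176]
225 [206, 214, 214, 214, 213, 215, 217, 215, 217, 213, 212, 212, 214, 213, 214, 215, 206, 184, 173, 175, 175, 176]
```

The clip heights match the unloaded profile from before, so both clips are down, and the coupon's rear end sits at x ≈ -0.095. Next I grip the handle.

Call:
{"op": "arm_command", "data": {
  "dp": [
    [-0.06,0,0.5],
    [0,0,0.7],
    [0,0,0.7],
    [0,0,0.5],
    [0,0,0.2],
    [0,0,0],
    [0,0,0],
    [0,0,0],
    [0,0,0],
    [0,0,0]
  ],
  "angular": [
    [0,0,0],
    [0,0,0],
    [0,0,0],
    [0,0,0],
    [0,0,0],
    [0,0,0],
    [0,0,0],
    [0,0,0],
    [0,0,0],
    [0,0,0]
  ],
  "claw": [0.6,0.6,0.6,0.6,0.6,0.6,0.1,0.1,0.1,0.1],
  "force": 8
}}

```text
clock: 12.85
position: [0.501, -0.0519, 0.1324]
ee_rot: [0.263, 3.13, 0.0]
force: [-5.2, -4.7, 2.1]
width: 0.302
gripper_force: 3.9
```

```bash
python3 - <<'E'
from h import *;from cell import arm
s=arm.observe();p=s['position'];print(s['clock'],p,s['force'],s['width'],s['gripper_force'])
al=-.167;ex=np.array([np.cos(al),np.sin(al)]);ey=np.array([-ex[1],ex[0]]);O=np.array([.562,.2015])
c=O+.105*ex-.110*ey;r=np.linalg.norm(p[:2]-c);th0=np.arctan2(*(p[:2]-c)[::-1])%(2*np.pi)
th1=np.arctan2(.110,-.105)+al;print("post",c,"r",r,"swing",th0-th1)
R=Ro.from_rotvec(s['ee_rot']); q=p[:2]
for th in np.linspace(th0,th1,15)[1:]:
    n=c+.198*np.array([np.cos(th),np.sin(th)]);print((R.inv().apply([*(n-q),0])/.025).round(2)[:2],n.round(3));q=n
E
```

```text
12.85 [ 0.50102844 -0.0519328   0.13238351] [-5.16853891 -4.73667044  2.12941124] 0.3015275008650534 3.910756192635745
post [0.6472545  0.07557673] r 0.19401221251859344 swing 1.6927796953588077
[0.8  0.53] [ 0.483 -0.036]
[0.62 0.73] [ 0.471 -0.015]
[0.53 0.8 ] [0.462 0.007]
[0.43 0.86] [0.455 0.03 ]
[0.32 0.9 ] [0.451 0.053]
[0.21 0.93] [0.449 0.077]
[0.09 0.95] [0.451 0.101]
[-0.02  0.96] [0.455 0.125]
[-0.14  0.95] [0.463 0.147]
[-0.25  0.92] [0.473 0.169]
[-0.36  0.89] [0.485 0.189]
[-0.46  0.84] [0.5   0.208]
[-0.56  0.78] [0.517 0.225]
[-0.65  0.7 ] [0.536 0.24 ]
```

Call:
{"op": "arm_command", "data": {
  "dp": [
    [0,0,0],
    [0,0,0],
    [0,0,0],
    [0,0,0]
  ],
  "angular": [
    [0,0,0],
    [0,0,0],
    [0,0,0],
    [0,0,0]
  ],
  "claw": [0.1,0.1,0.1,0.1]
}}

```text
clock: 13.25
position: [0.4979, -0.0545, 0.1316]
ee_rot: [-0.267, -3.125, 0.004]
force: [-8.6, -8.6, 4.5]
width: 0.168
gripper_force: 8.0
```

Call:
{"op": "arm_command", "data": {
  "dp": [
    [0.4,0.25,0],
    [0.45,0.27,0],
    [0.62,0.73,0],
    [0.53,0.8,0],
    [0.43,0.86,0],
    [0,0,0]
  ],
  "angular": [
    [0,0,0],
    [0,0,0],
    [0,0,0],
    [0,0,0],
    [0,0,0],
    [0,0,0]
  ],
  "claw": [0.1,0.1,0.1,0.1,0.1,0.1]
}}

```text
clock: 13.85
position: [0.4509, 0.0334, 0.1319]
ee_rot: [-0.256, -3.129, -0.002]
force: [-4.1, -0.8, 0.5]
width: 0.165
gripper_force: 8.0
```

```bash
cat > sw.py <<'E'
from h import *;from cell import arm
s=arm.observe();p=s['position'];print(s['clock'],p,s['force'],s['width'],s['gripper_force'])
al=-.167;ex=np.array([np.cos(al),np.sin(al)]);ey=np.array([-ex[1],ex[0]]);O=np.array([.562,.2015])
c=O+.105*ex-.110*ey;r=np.linalg.norm(p[:2]-c);th0=np.arctan2(*(p[:2]-c)[::-1])%(2*np.pi)
th1=np.arctan2(.110,-.105)+al;print("r",r,"swing left",th0-th1)
R=Ro.from_rotvec(s['ee_rot']); q=p[:2]
for th in np.linspace(th0,th1,max(2,int((th0-th1)/.12)+1))[1:]:
    n=c+.198*np.array([np.cos(th),np.sin(th)]);print((R.inv().apply([*(n-q),0])/.025).round(2)[:2],n.round(3));q=n
E
python3 sw.py
```

```text
13.85 [0.45086283 0.03341096 0.13189345] [-4.14137148 -0.8040229   0.52853786] 0.16467395435327187 8.000789650250226
r 0.20086721252652623 swing left 1.1871415057832646
[0.21 1.04] [0.45 0.06]
[0.18 1.03] [0.45  0.086]
[0.05 1.04] [0.453 0.112]
[-0.09  1.04] [0.459 0.137]
[-0.23  1.02] [0.469 0.161]
[-0.36  0.98] [0.482 0.184]
[-0.48  0.92] [0.497 0.205]
[-0.6   0.85] [0.516 0.224]
[-0.71  0.77] [0.536 0.24 ]
```

Tracking well. I'm continuing along the arc.

Call:
{"op": "arm_command", "data": {
  "dp": [
    [0.28,1,0],
    [0.2,1,0],
    [0.06,1,0],
    [-0.08,1,0],
    [-0.22,1,0],
    [-0.35,0.95,0],
    [0,0,0]
  ],
  "angular": [
    [0,0,0],
    [0,0,0],
    [0,0,0],
    [0,0,0],
    [0,0,0],
    [0,0,0],
    [0,0,0]
  ],
  "claw": [0.1,0.1,0.1,0.1,0.1,0.1,0.1]
}}

```text
clock: 14.55
position: [0.4806, 0.1805, 0.1319]
ee_rot: [-0.256, -3.131, -0.004]
force: [-4.8, 3.8, 3.6]
width: 0.163
gripper_force: 8.0
```

```bash
python3 sw.py
```

```text
14.55 [0.48063713 0.18049109 0.1318527 ] [-4.80809669  3.83369981  3.56521307] 0.1625702961310443 8.003705469127453
r 0.1968968478892266 swing left 0.41369755690157106
[-0.45  0.99] [0.496 0.203]
[-0.62  0.9 ] [0.515 0.223]
[-0.74  0.8 ] [0.536 0.24 ]
```

Call:
{"op": "arm_command", "data": {
  "dp": [
    [-0.2,0.5,0],
    [-0.22,0.5,0],
    [-0.3,0.45,0],
    [-0.31,0.45,0],
    [-0.36,0.4,0],
    [-0.2,0.22,0],
    [0,0,0]
  ],
  "angular": [
    [0,0,0],
    [0,0,0],
    [0,0,0],
    [0,0,0],
    [0,0,0],
    [0,0,0],
    [0,0,0]
  ],
  "claw": [0.1,0.1,0.1,0.1,0.1,0.1,0.1]
}}

```text
clock: 15.25
position: [0.5312, 0.2329, 0.1319]
ee_rot: [0.262, 3.13, 0.002]
force: [-1.9, 3.4, 0.3]
width: 0.166
gripper_force: 8.0
```

Call:
{"op": "arm_command", "data": {
  "dp": [
    [-0.12,0.12,0],
    [-0.12,0.12,0],
    [0,0,0]
  ],
  "angular": [
    [0,0,0],
    [0,0,0],
    [0,0,0]
  ],
  "claw": [0.1,0.1,0.1]
}}

```text
clock: 15.55
position: [0.5374, 0.2371, 0.132]
ee_rot: [0.263, 3.13, 0.001]
force: [-1.5, 4.7, -2.4]
width: 0.165
gripper_force: 8.0
```

```bash
python3 sw.py
```

```text
15.55 [0.53740423 0.23712285 0.13197521] [-1.49439333  4.70648082 -2.37323871] 0.1652195621018823 7.999841789714992
r 0.19535667158996373 swing left 0.0020254689601131304
[0.06 0.09] [0.536 0.24 ]
```

Call:
{"op": "arm_command", "data": {
  "dp": [
    [-0.1,0.14,0],
    [-0.1,0.1,0],
    [0,0,0]
  ],
  "angular": [
    [0,0,0],
    [0,0,0],
    [0,0,0]
  ],
  "claw": [0.1,0.1,0.1]
}}

```text
clock: 15.85
position: [0.5415, 0.2391, 0.1314]
ee_rot: [-0.265, -3.126, 0.007]
force: [-9.5, -5.2, 5.1]
width: 0.17
gripper_force: 8.0
```

Call:
{"op": "arm_command", "data": {
  "dp": [
    [-0.1,0.1,0],
    [-0.06,0.06,0],
    [0,0,0]
  ],
  "angular": [
    [0,0,0],
    [0,0,0],
    [0,0,0]
  ],
  "claw": [0.1,0.1,0.1]
}}

```text
clock: 16.15
position: [0.5447, 0.2387, 0.1303]
ee_rot: [-0.267, -3.123, 0.015]
force: [-12.6, -12.1, 5.7]
width: 0.167
gripper_force: 8.0
```

```bash
python3 sw.py
```

```text
16.15 [0.54466483 0.23871258 0.13028683] [-12.60496304 -12.09165095   5.65488139] 0.16730337415663646 8.01075985422358
r 0.1927120813408113 swing left -0.03377608344195471
[ 0.34 -0.02] [0.536 0.24 ]
```

It's at the stop, so I release and lift clear.

Call:
{"op": "arm_command", "data": {
  "dp": [
    [0.06,-0.06,0],
    [0,0,0],
    [0,0,0],
    [0,0,0],
    [0,0,0],
    [0,0,-0.5],
    [0,0,-0.8],
    [0,0,-0.9],
    [0,0,-0.9],
    [0,0,-0.5]
  ],
  "angular": [
    [0,0,0],
    [0,0,0],
    [0,0,0],
    [0,0,0],
    [0,0,0],
    [0,0,0],
    [0,0,0],
    [0,0,0],
    [0,0,0],
    [0,0,0]
  ],
  "claw": [0.1,0.55,0.55,0.55,0.55,0.55,0.55,0.55,0.55,0.55]
}}

```text
clock: 17.15
position: [0.5471, 0.2443, 0.225]
ee_rot: [0.263, 3.127, 0.003]
force: [-0.3, -0.6, 0.4]
width: 0.555
gripper_force: 0.0
```

Call:
{"op": "arm_command", "data": {
  "dp": [
    [0.5,0.5,0],
    [1,1,0],
    [1,1,0],
    [1,1,0],
    [1,1,0],
    [0.5,1,0],
    [0,1,0],
    [0,1,0],
    [0,0.5,0],
    [0,0,0]
  ],
  "angular": [
    [0,0,0],
    [0,0,0],
    [0,0,0],
    [0,0,0],
    [0,0,0],
    [0,0,0],
    [0,0,0],
    [0,0,0],
    [0,0,0],
    [0,0,0]
  ],
  "claw": [0.55,0.55,0.55,0.55,0.55,0.55,0.55,0.55,0.55,0.55]
}}

```text
clock: 18.15
position: [0.4558, 0.4632, 0.2216]
ee_rot: [-0.261, -3.13, -0.0]
force: [0.3, -1.2, -0.4]
width: 0.555
gripper_force: 0.0
```

```bash
python3 - <<'E'
from h import *;from cell import arm
s=arm.observe();print(s['clock'],s['position'],s['force'])
b=arm.get_image('top');np.savez('pics/top6.npz',**b);f=b["frame"]
K,R,t=b["K"],b["R"],b["t"];v,u=np.mgrid[0:480,0:640]
P=np.stack([(u-K[0,2])/K[0,0],(v-K[1,2])/K[1,1],np.ones_like(u)],-1)*b["z_map"][...,None];P=(P-t)@R
m=(P[...,2]>.1)&(P[...,2]<.12)&(abs(P[...,0]-.56)<.08)&(abs(P[...,1]-.2)<.08)
m=m.astype(np.uint8);print(m.sum());ys,xs=np.nonzero(m)
Q=P[m>0];(cu,cv_),r=cv2.minEnclosingCircle(Q[:,:2].astype(np.float32));print("ring",cu,cv_,r)
# weld: from top5 dark bead pixels
d=np.load('pics/top5.npz');g=cv2.cvtColor(d["frame"],cv2.COLOR_RGB2GRAY)[212:221,333:347];yy,xx=np.nonzero(g<150);print("weld",at_z(d,333+xx.mean(),212+yy.mean(),.034))
O=np.array([.561,.201]);al=-.167;ex=np.array([np.cos(al),np.sin(al)]);ey=np.array([-ex[1],ex[0]])
x=(P[...,:2]-O)@ex;y=(P[...,:2]-O)@ey
for yc in(-.027,0,.027):
    print(yc,[(lambda m:int(1000*np.median(P[...,2][m])) if m.any() else None)((abs(y-yc)<.003)&(abs(x-xc)<.003)) for xc in np.arange(-.11,.12,.01)])
hm=(P[...,2]>.13)&(P[...,2]<.16)&(abs(P[...,0]-.535)<.05)&(abs(P[...,1]-.24)<.05);print("handle",P[hm].mean(0),hm.sum())
a=np.load('pics/top0.npz');mm=lambda D:[round(float(np.abs(D["frame"][285:325,q:w].astype(int)-a["frame"][285:325,q:w]).mean()),1) for q,w in((190,262),(268,310),(318,382))];print("bystander change",mm(b))
E
```

```text
18.15 [0.45579868 0.46320705 0.22164845] [ 0.32741632 -1.16863501 -0.43221674]
2076
ring 0.5802051424980164 0.1834501028060913 0.07829619944095612
weld [0.56234886 0.20175361 0.034     ]
-0.027 [2, 13, 32, 31, 33, 33, 13, 15, 110, 108, 109, 110, 110, 109, 112, 113, None, None, 39, 40, 39, 38, 39]
0 [0, 18, 34, 32, 33, 32, 36, 36, 108, 110, 111, 111, 112, 111, 110, 108, 114, None, None, 35, 33, 32, 33]
0.027 [1, 11, 32, 32, 31, 31, 14, 108, 110, 108, 109, 111, 110, 109, 109, 113, None, None, 39, 38, 40, 39, 39]
handle [0.53544747 0.23943968 0.15058913] 67
bystander change [49.5, 74.2, 25.9]
```

```bash
python3 - <<'E'
from h import *
from scipy.optimize import least_squares
b=np.load('pics/top6.npz');K,R,t=b["K"],b["R"],b["t"];v,u=np.mgrid[0:480,0:640]
P=np.stack([(u-K[0,2])/K[0,0],(v-K[1,2])/K[1,1],np.ones_like(u)],-1)*b["z_map"][...,None];P=(P-t)@R
m=(P[...,2]>.095)&(P[...,2]<.16)&(abs(P[...,0]-.56)<.1)&(abs(P[...,1]-.19)<.1)
m=cv2.morphologyEx(m.astype(np.uint8),cv2.MORPH_OPEN,cv2.getStructuringElement(2,(21,21)))
c=max(cv2.findContours(m,0,1)[0],key=cv2.contourArea)[:,0];e=np.array([at_z(b,*p,.113)[:2] for p in c])
r=least_squares(lambda q:np.hypot(*(e-q[:2]).T)-q[2],[.56,.2,.05],loss="soft_l1",f_scale=.002).x;print("lens",r,"off weld",r[:2]-[.5623,.2018])
E
```

```text
lens [0.56391433 0.19878388 0.04658551] off weld [ 0.00161433 -0.00301612]
```

The lens is centred 3.4 mm from the weld, the coupon is seated and the clips are down, so I'm handing in.

```bash
python3 -c "
from cell import arm
print(arm.sign_off())"
```

```text
the job is handed in; nothing more can be done
None
```

I handed the job in at about 18 s of the 54 s allowed: the coupon is home against the stop, weld up, with both clips down behind its head, and the lens is about 3 mm from the weld. I planned no contact with the gauge or the marker, but the check that neither had shifted was inconclusive, and the sign-off returned no verdict.

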